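Sort turned parts and a nut into their trays

ROBOT

A 7-joint arm with a two-finger parallel gripper is mounted at the origin on a cart in front of the work surface, level with it; the furniture and walls round the work are solid. World frame = base frame: x ahead of the robot, y to its left, z up, the work surface at z = 0. Lengths are in m, angles in rad, forces in N, time in s.
With the tool pointing down it reaches from about 0.4 to 0.875 m from the base axis. Payload 19.3 kg.
Tool frame: the origin (TCP) lies on the centre line of the jaws, within the pads' length; the fingertips stand 8 mm ahead of it and the grasp point (between the pads) lies 11 mm behind it; z points along the fingers, y is the line along which they close (so a half turn about z gives the same grasp; the last joint's range is limited). The gripper opens to 85 mm and grips with 20 to 120 N. Pads are 22 mm wide; open, the fingers measure 114 mm over their backs; the gripper's body (76 mm by 85 mm) begins 54 mm behind the grasp point. The pads swing forward as they close: fully open they stand 13 mm farther back than shut.
Start: joints at [-1.403, 0.521, -0.036, 1.599, 0.021, 1.021, -0.113], TCP at [0.147, 0.607, 0.239] pointing down, gripper open.
Joint ranges: [-2.91, 2.91], [-0.3, 2.13], [-1.5, 1.42], [0.17, 2.43], [-1.26, 4.41], [0.16, 1.93], [-2.52, 2.52]. Speed limits (rad/s): [1.89, 1.89, 2.39, 2.39, 3.01, 3.01, 3.01].

INTERFACE

Orientations are given as [roll, pitch, yaw] about the fixed x, y, z axes, in that order (R = Rz(yaw) Ry(pitch) Rx(roll)).
In Python, from workcell import status, grab_frame, camera_params, bot, search_frame, silhouettes gives the robot as it stands.
- The arm moves only by the shell command python3 -m creep 'ROWS' [FORCE]. ROWS is JSON, a list of rows, each a list of 5 numbers: the shift along the tool's x, y, z in units of 60 mm (1.0 is 60 mm), then the turn about the tool's z in units of 8 degrees (1.0 is 8 degrees), then the opening, from 0 (shut) to 1 (fully open). In form: [[x, y, z, twist, hand], ...]. A call has 1 to 5 rows; each row is the pose to reach, as a shift and turn from the pose commanded when the call began, along the tool's axes at that moment; what a row does not reach only later rows make up. A row lasts 1/8 s, in which the tool goes at most 62.5 mm and 10.7 degrees, less where a joint would pass 70% of its speed; a pose out of reach is approached as far as the arm can. A call with a gripper value outside its range is refused whole. The fingers move at their own pace and stop on an object; FORCE is the grip in N (left out, the last holds). Time passes only in rows, so rows that repeat a pose let the fingers close. It gives the time, the measured TCP pose, the force, the opening and the grip force at its end, in the units of the state.
- status.observe(): the state, without advancing time (a new reading comes with each control period).
- grab_frame(name): name is "scene" or "top"; returns the picture (480x640x3 uint8, blue, green, red); there is no depth.
- camera_params(name): a dict with "K" (3x3 intrinsics, pixels), "rvec" (rotation vector, rad) and "tvec" (3), from world to camera coordinates, as OpenCV has them. Camera axes: x right, y down, z forward; pixel columns grow to the right and rows downward; lengths in m; the calibration is good to about 2 mm. A picture is of the moment at which its call begins. camera_params takes no time and is no camera call.
- bot.job_done(): hands the job in; it is judged then, once.
Trained networks look in the newest picture that a camera, given by its name, has taken for a name from the list of things; names that differ only in an ending like _2 or _b are one class to them, and where a whole thing is asked for, a point or a joint stands for the part that bears it (a point fixed in the world has none). Each returns a list of dicts, best first, with "p" (0 to 1); they miss things now and then, are a little off and sometimes report something else, mostly with a low value. They report only what shows in the picture. A call takes as long as a camera call. They do not tell look-alikes from the thing itself.
- search_frame(camera, name): "extent" ([left, top, right, bottom] as shares, 0 to 1, of the picture: columns of its width, rows of its height, round what is visible of it).
- silhouettes(camera, name): "mask" (480x640 bool, what is visible of it) and "extent" ([left, top, right, bottom] as shares, 0 to 1, of the picture: columns of its width, rows of its height, round what is visible of it).
The state is a dict: "clock": time; "qpos": joint angles; "qd": joint speeds; "joint_efforts": joint torques, N m; "position": TCP position; "tool_rot": TCP orientation; "force": force on the tool from outside, world axes, zero at the start; "moment": the same for the moment, N m; "grip_width": finger opening in m; "finger_force": force on a finger pad.
Only numpy, scipy, OpenCV 4.12 (cv2) and the standard library are available. Lean on these libraries where they do the work, as an engineer would, in place of code of your own. Each camera call takes 0.05 s, during which the arm holds its last target. There are 200 camera calls.

TASK

Sort the loose metal parts: put the two brass pieces (the tall plug and the squat collar) in the empty terracotta-red tray, stand the two round steel pieces (the stepped spigot and the plain sleeve) upright on the floor of the low yellow tray, and drop the steel hex nut into the blue bin. Leave the varnish jar and the sanding block where they are, and let go of everything.

Things in the scene. Friction and masses are not known exactly. Their poses are not given: they have to be found in the camera images.
- hex_nut_mid (a point): Silver steel hexagon nut with a hole, lying flat on the bench, 19 mm across flats (along its own x axis), 22 mm across corners (along its y), 16 mm high. The point is its centre, 8 mm above its underside; z is its hole's axis.
- steel_sleeve_mid (a point): Plain grey steel tube (sleeve), standing upright, 32 mm outside diameter, 18 mm bore, 38 mm high, to be gripped on the outside. The point is its centre, 19 mm above its underside; z is its axis, up.
- steel_spigot_mid (a point): Silver-grey turned steel spigot, a stepped round bar standing upright on its thick end, 30 mm diameter at the foot and narrower at the top, 54 mm high. The point is its centre, 27 mm above its underside; z is its axis, up.
- brass_plug_mid (a point): Tall yellow brass plug, a stepped round bar standing upright, 27 mm diameter at the foot and narrower above, 56 mm high. The point is its centre, 28 mm above its underside; z is its axis, up.
- brass_collar_mid (a point): Squat brass ring (collar) lying flat, 32 mm outside diameter, 16 mm hole, 20 mm high, to be gripped on the outside. The point is its centre, 10 mm above its underside; z is its axis, up.
- blue_bin: Blue plastic open-topped bin with a lower front, fixed to the bench, 93 (x) x 102 (y) x 72 (z) mm. Origin under its middle on the bench, z up, its low front towards its -x. Inside floor 3 mm up, reaching from x = -33 to +39 mm and y = -43 to +43 mm; walls 72 mm high at the back and sides, 41 mm at the front.
- red_tray: Empty terracotta-red plastic tray near the parts (not the one with a jar in it at the far left end of the bench), fixed to the bench, 105 (x) x 135 (y) x 44 (z) mm. Origin under its middle on the bench, z up. Inside floor 3 mm up, 82 (x) x 112 (y) mm; walls 42 to 44 mm high.
- yellow_tray: Low yellow tray, fixed to the bench, 100 (x) x 170 (y) x 18 (z) mm, with a small carrying lip at each y end (to y = +-98 mm). Origin under its middle on the bench, z up. Inside floor 5 mm up, 88 (x) x 158 (y) mm; walls 18 mm high, 6 mm thick.
- varnish_jar_mid (a point): Brown varnish jar with a dark lid standing among the parts, 50 mm diameter, 58 mm high; to be left alone. The point is its centre, 29 mm above its underside.
- sander_mid (a point): Brown sanding block, a wooden block with a red-brown face below, lying flat left of the parts, 50 (x) x 87 (y) x 28 (z) mm; to be left alone. The point is its centre, 14 mm above the bench.
Not all that is in view belongs to the job. Leave any pink look-alike of the part that bears steel_sleeve_mid alone. Leave any green look-alike of the part that bears steel_spigot_mid alone.

How it is judged:
At the end, for the whole second after the job is handed in: Hex nut in the blue bin; brass plug and collar in the red tray (any way up, centres below 42 mm); steel spigot and sleeve upright (within 0.2 rad) on the yellow tray's floor; jar and sanding block within 20 mm of where they were; all at rest (x of hex_nut_mid in the frame of blue_bin between -0.034 and 0.04 m and y of hex_nut_mid in the frame of blue_bin between -0.044 and 0.044 m and z of hex_nut_mid in the frame of blue_bin between 0 and 0.035 m and x of brass_plug_mid in the frame of red_tray between -0.042 and 0.042 m and y of brass_plug_mid in the frame of red_tray between -0.057 and 0.057 m and z of brass_plug_mid in the frame of red_tray between 0 and 0.042 m and x of brass_collar_mid in the frame of red_tray between -0.042 and 0.042 m and y of brass_collar_mid in the frame of red_tray between -0.057 and 0.057 m and z of brass_collar_mid in the frame of red_tray between 0 and 0.042 m and x of steel_spigot_mid in the frame of yellow_tray between -0.044 and 0.044 m and y of steel_spigot_mid in the frame of yellow_tray between -0.079 and 0.079 m and z of steel_spigot_mid in the frame of yellow_tray between 0 and 0.038 m and angle between each of steel_spigot_mid, steel_sleeve_mid's own z axis and vertical below 0.2 rad and x of steel_sleeve_mid in the frame of yellow_tray between -0.044 and 0.044 m and y of steel_sleeve_mid in the frame of yellow_tray between -0.079 and 0.079 m and z of steel_sleeve_mid in the frame of yellow_tray between 0 and 0.03 m and distance of each of varnish_jar_mid, sander_mid from where it was at the start of the episode below 0.02 m and linear speed of each of hex_nut, steel_sleeve, steel_spigot, brass_plug, brass_collar below 0.02 m/s); the robot touches nothing.
It fails at once if varnish jar moved by more than 20 mm (distance of varnish_jar_mid from where it was at the start of the episode above 0.02 m).
It fails at once if sanding block moved by more than 20 mm (distance of sander_mid from where it was at the start of the episode above 0.02 m).
It also fails if it takes over 112 s, if anything falls off the work surface, if the arm or the gripper's body presses on something with over 40 N, if the wrist force passes 120 N, or if a joint passes its speed limit or range.

## Working session

There is one attempt and no reset: what is moved stays moved. The work goes in short steps, Python scripts to look and compute and a shell command to move; the robot and the scene stay as the last step left them, time stands still between calls to the robot, and variables do not carry over. Pictures are saved under pics/ and viewed, at most 14 in all, crops included, and the job is handed in when it is done.

```bash
mkdir -p pics; ls; python3 - <<'E'
from workcell import status, grab_frame, camera_params
import cv2
for n in("scene","top"):
    cv2.imwrite(f"pics/{n}0.png",grab_frame(n)); p=camera_params(n); print(n,p)
s=status.observe(); print({k:s[k] for k in("clock","position","tool_rot","grip_width","force")})
E
```

```text
pics
scene {'K': array([[469.31799052,   0.        , 327.38364718],
       [  0.        , 469.31799052, 245.11369824],
       [  0.        ,   0.        ,   1.        ]]), 'rvec': array([ 2.13536665, -0.54493735,  0.25879237]), 'tvec': array([-0.42125921,  0.21237847,  0.82464035])}
top {'K': array([[581.48664019,   0.        , 322.28997278],
       [  0.        , 581.48664019, 243.96089384],
       [  0.        ,   0.        ,   1.        ]]), 'rvec': array([ 2.12889426, -2.11503525,  0.21240153]), 'tvec': array([0.00319212, 0.5000713 , 1.25648767])}
{'clock': 0.1, 'position': array([0.14719671, 0.60711941, 0.23877428]), 'tool_rot': array([-3.14054223e+00,  6.44230445e-05,  2.90372605e+00]), 'grip_width': 0.08562938070163023, 'force': array([ 0.56676849, -0.00238257,  0.58679462])}
```

View pics/scene0.png

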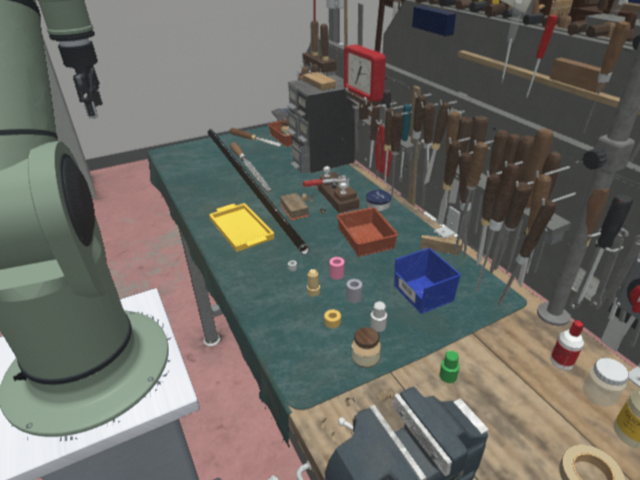

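View pics/top0.png

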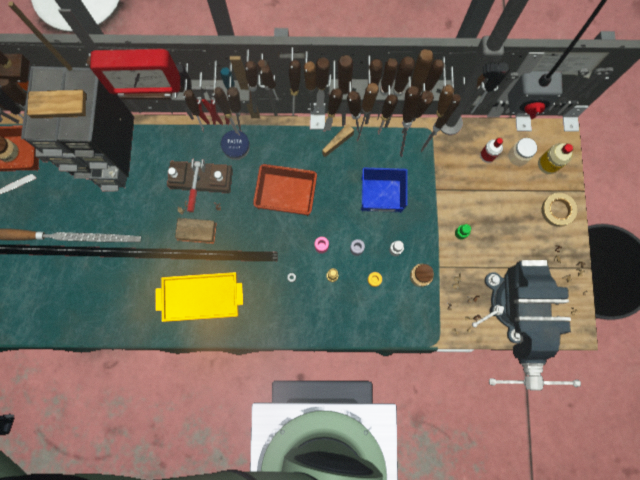

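The pictures show, in "top": nut (291,277), plug (333,275), collar (375,279), grey sleeve (357,246), pink look-alike sleeve (321,243), steel spigot (397,246), green look-alike (463,231), jar (423,274), blue bin (384,189), red tray (285,189), yellow tray (200,297) and sander (196,230). Next I'll let the networks find them and fit positions from both cameras.

```bash
cat > h.py <<'E'
import numpy as np, cv2
from scipy.optimize import least_squares
from workcell import *
C={n:camera_params(n) for n in("scene","top")}
def proj(n,P):
    c=C[n]; return cv2.projectPoints(np.asarray(P,float).reshape(-1,3),c["rvec"],c["tvec"],c["K"],None)[0].reshape(-1,2)
def ray(n,uv,z):
    c=C[n]; R=cv2.Rodrigues(c["rvec"])[0]; o=-R.T@c["tvec"]
    d=R.T@np.linalg.inv(c["K"])@np.array([uv[0],uv[1],1.]); return o+d*(z-o[2])/d[2]
A=np.linspace(0,2*np.pi,40,endpoint=False)
# profile: (radius,height) rings
PR={"hex_nut_mid":[(.0105,0),(.0105,.016)],"steel_sleeve_mid":[(.016,0),(.016,.038)],
"steel_spigot_mid":[(.015,0),(.015,.024),(.010,.054)],"brass_plug_mid":[(.0135,0),(.0135,.02),(.009,.056)],
"brass_collar_mid":[(.016,0),(.016,.02)],"varnish_jar_mid":[(.025,0),(.025,.058)]}
def cyl(name,x,y,z0=0):
    return np.vstack([np.c_[x+r*np.cos(A),y+r*np.sin(A),np.full(40,z0+h)] for r,h in PR[name]])
S=np.array([640,480,640,480])
def fit(name,ext,z0=0):
    # ext {cam: pixel box}; x,y from box edges
    n0=next(iter(ext)); b=ext[n0]; s=ray(n0,((b[0]+b[2])/2,(b[1]+b[3])/2),z0+.02)[:2]
    def f(p):
        r=[]
        for n,b in ext.items():
            q=proj(n,cyl(name,*p,z0)); r+=list(np.r_[q.min(0),q.max(0)]-b)
        return r
    s=least_squares(f,s,loss="soft_l1"); return s.x,np.round(f(s.x),1)
def go(target,yaw=None):
    """units along the tool axes from now to target xyz(,yaw)"""
    s=status.observe(); from scipy.spatial.transform import Rotation as Ro
    R=Ro.from_euler("xyz",s["tool_rot"]).as_matrix(); d=R.T@(np.array(target)-s["position"])/.06
    t=None if yaw is None else ((-(yaw-s["tool_rot"][2])+np.pi)%(2*np.pi)-np.pi)/np.radians(8)
    return np.round(d,2),t
E
python3 - <<'E'
from h import *
pix={}
for name in list(PR)+["blue_bin","red_tray","yellow_tray","sander_mid"]:
    for n in("top","scene"):
        for d in silhouettes(n,name)[:3]:
            if d["p"]<.3: continue
            b=np.array(d["extent"])*S; m=d["mask"]
            img=None
            print(name,n,round(d["p"],2),np.round(b,1),end=" ")
            pix.setdefault((name,n),[]).append((b,m))
            if name in("blue_bin","red_tray","yellow_tray","sander_mid") and n=="top":
                z={"blue_bin":.06,"red_tray":.043,"yellow_tray":.018,"sander_mid":.028}[name]
                cs=cv2.findContours(m.astype(np.uint8),0,2)[0]; c=max(cs,key=cv2.contourArea).reshape(-1,2)
                W=np.array([ray(n,q,z)[:2] for q in c],np.float32)
                print("RECT",cv2.minAreaRect(W*1000),end="")
            print()
import pickle; pickle.dump({k:[b for b,m in v] for k,v in pix.items()},open("pix.pkl","wb"))
for name in PR:
    for i,bt in enumerate(pix.get((name,"top"),[])):
        for j,bs in enumerate(pix.get((name,"scene"),[])):
            print(name,i,j,*fit(name,{"top":bt[0],"scene":bs[0]}))
E
```

```text
hex_nut_mid top 0.59 [288.7 272.7 295.  281.2] 
hex_nut_mid scene 0.58 [287.5 261.4 298.7 272.4] 
steel_sleeve_mid top 0.6 [317.4 235.9 328.6 250. ] 
steel_sleeve_mid top 0.48 [347.3 239.4 365.3 256.2] 
steel_sleeve_mid scene 0.82 [329.4 255.  346.1 278.4] 
steel_sleeve_mid scene 0.61 [343.8 279.9 362.2 301.5] 
steel_spigot_mid top 0.51 [453.5 225.9 469.9 238. ] 
steel_spigot_mid top 0.5 [390.3 244.1 403.6 253.5] 
steel_spigot_mid scene 0.88 [438.7 351.3 461.7 384.1] 
steel_spigot_mid scene 0.65 [369.8 301.7 388.3 334. ] 
brass_plug_mid top 0.49 [327.4 269.2 342.3 283.8] 
brass_plug_mid scene 0.67 [353.2 327.6 378.2 368.6] 
brass_plug_mid scene 0.55 [306.8 273.2 321.  295.3] 
brass_collar_mid scene 0.67 [282.9 195.  309.8 220.2] 
brass_collar_mid scene 0.54 [326.4 311.1 339.2 328.2] 
varnish_jar_mid top 0.68 [411.4 264.6 430.1 285.7] 
varnish_jar_mid top 0.49 [155.8 269.2 241.9 323.8] 
varnish_jar_mid scene 0.8 [352.4 325.3 379.8 370. ] 
blue_bin top 0.56 [359.4 164.4 408.6 215.3] RECT ((626.1611938476562, -132.00267028808594), (105.82305908203125, 104.1352767944336), 87.151351928710
[... 1176 characters left out ...]
0.32191289] [ 2.6 -1.9  2.9  1.6  0.3 -1.4 -2.5 -0.6]
steel_spigot_mid 0 1 [ 0.52862015 -0.18857608] [-54.3   1.4 -56.2   4.9  20.3   1.6  18.9  -0.1]
steel_spigot_mid 1 0 [ 0.53264509 -0.3212402 ] [ 65.6 -18.1  68.9 -11.9  -2.1  -0.6  -4.9   0.2]
steel_spigot_mid 1 1 [ 0.49794851 -0.16715881] [ 0.  -3.5  1.1  2.3  0.5  0.2 -1.4 -1.6]
brass_plug_mid 0 0 [ 0.43420547 -0.20695668] [81.2 -0.  80.4 -1.3 -0.3 -0.3 -9.7 -9.5]
brass_plug_mid 0 1 [ 0.43275293 -0.02439604] [ 2.1  0.1 -0.7 -1.2 -0.1 -3.2 -0.8  3.1]
varnish_jar_mid 0 0 [ 0.43431539 -0.22149647] [-1.4 -2.7  6.6  1.8 -1.7 -0.3  1.   0. ]
varnish_jar_mid 1 0 [0.41546468 0.21351266] [  60.8   -0.2    0.8  -29.4 -102.5 -112.2 -106.5 -124.9]
```

The sleeve class has two candidates in "top": (321,243) is pink, (357,246) is grey, so I want the grey one. The spigot class has two: (463,231) is green, (397,246) is steel, so I want the steel one. One enlarged crop with the fits drawn in should confirm both.

```bash
python3 - <<'E'
from h import *
P={"hex_nut_mid":(.4304,.0721),"steel_sleeve_mid":(.4974,-.0725),"steel_spigot_mid":(.498,-.1672),"brass_plug_mid":(.4328,-.0244)}
x,r=fit("brass_collar_mid",{"scene":np.array([326.4,311.1,339.2,328.2])}); print(x,r); P["brass_collar_mid"]=x
def crop(n,x0,y0,x1,y1,k):
    I=cv2.imread(f"pics/{n}0.png")[y0:y1,x0:x1]; I=cv2.resize(I,None,fx=k,fy=k,interpolation=cv2.INTER_CUBIC)
    for nm,p in P.items():
        q=proj(n,cyl(nm,*p)).reshape(-1,40,2)
        for ring in (q[0],q[-1]):
            cv2.polylines(I,[np.int32((ring-[x0,y0]+.5)*k)],True,(255,255,0) if ring is q[-1] else (0,0,255),1)
    return I
a=crop("top",275,225,475,295,4); b=crop("scene",280,255,470,391,2.3)
b=cv2.resize(b,None,fx=1,fy=1); o=np.zeros((600,800,3),np.uint8); o[:280,:800]=a; o[285:285+b.shape[0],:b.shape[1]]=b
cv2.imwrite("pics/c1.png",o)
E
```

```text
[ 0.42702648 -0.11740346] [-2.1 -1.4  2.   1. ]
```

View pics/c1.png

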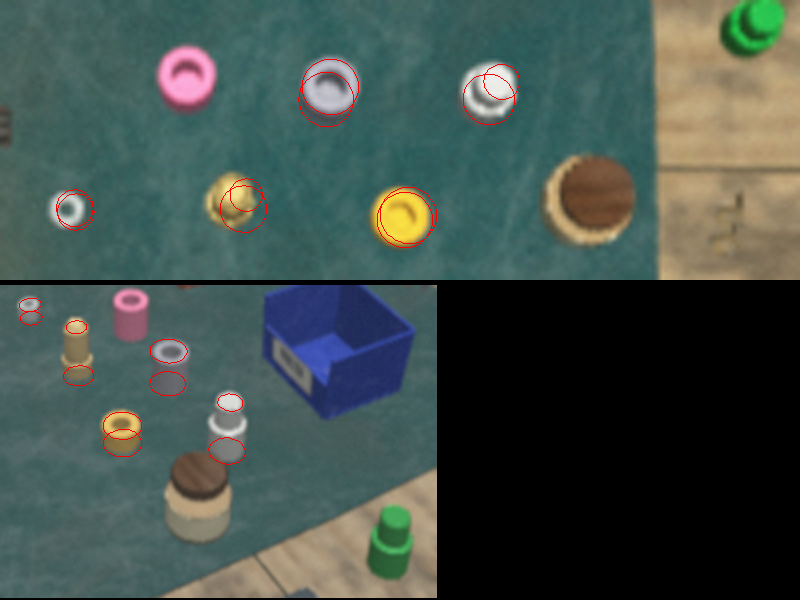

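The crop confirms the identities: the grey sleeve is at crop (330,88), the silver spigot at (489,92) and the plug at (232,200). The pink one at (187,78) and the green one at (750,25) are the look-alikes. The plug and spigot boxes were slightly off, so I'm refitting with edges read from the crop.

```bash
python3 - <<'E'
from h import *
T={"hex_nut_mid":[287,272.5,298,282.5],"steel_sleeve_mid":[350,239.5,364.5,254.5],"steel_spigot_mid":[390.2,240.5,404.2,256],
"brass_plug_mid":[326.2,268,339.5,282],"brass_collar_mid":[367.2,271.2,383.2,287.5]}
Sc={"hex_nut_mid":[287.5,261.4,298.7,272.4],"steel_sleeve_mid":[345,279,362.2,303],"steel_spigot_mid":[370,301.7,387.3,334],
"brass_plug_mid":[306.8,269,320.5,296.5],"brass_collar_mid":[324,308,342,329.5]}
for k in T: print(k,*fit(k,{"top":np.array(T[k]),"scene":np.array(Sc[k])}))
print(go((.430,.074,.12),3.14), go((.430,.074,.014),3.14))
E
```

```text
hex_nut_mid [0.42964566 0.07206629] [ 1.6 -0.2  0.  -0.1  0.1 -1.  -1.2 -0.4]
steel_sleeve_mid [ 0.49845422 -0.074124  ] [-0.1 -0.6  0.4  1.2  0.6 -0.7 -0.5  0. ]
steel_spigot_mid [ 0.49769054 -0.1672575 ] [ 0.2  0.2  0.5 -0.1  0.2  0.3 -0.5 -1.5]
brass_plug_mid [ 0.43516596 -0.01927902] [ 1.1  0.2 -0.2 -0.5 -0.1 -0.7 -0.4  0. ]
brass_collar_mid [ 0.42730131 -0.11573031] [ 0.9  0.  -0.3 -1.2  0.1  1.2 -1.1 -0.9]
(array([-6.67, -7.53,  1.99]), np.float64(-1.691932874189203)) (array([-6.67, -7.53,  3.75]), np.float64(-1.691932874189203))
```

```bash
python3 -m creep '[[-0.7,-0.75,0,-0.5,0.6],[-1.35,-1.5,0,-1,0.6],[-2,-2.25,0.2,-1.4,0.6],[-2.7,-3,0.4,-1.7,0.6],[-3.35,-3.75,0.6,-1.7,0.6]]' 40; python3 -c "
from h import *
print(go((.430,.072,.12),3.14)); print(status.observe()['clock'],status.observe()['grip_width'])"
```

```text
clock: 1.72
position: [0.2904, 0.3396, 0.2032]
tool_rot: [3.141, 0.001, -3.141]
force: [1.2, 0.3, 0.6]
grip_width: 0.0512
finger_force: 0.0
(array([-2.33, -4.46,  1.39]), np.float64(0.012205440963274382))
1.725 0.05124881845171338
```

```bash
python3 -m creep '[[-0.47,-0.9,0.1,0,0.6],[-0.94,-1.8,0.2,0,0.6],[-1.4,-2.7,0.4,0,0.6],[-1.87,-3.6,0.7,0,0.6],[-2.33,-4.46,1,0,0.6]]' >/dev/null; python3 -m creep '[[0,0,0.3,0,0.6],[0,0,0.3,0,0.6]]'; python3 -c "
from h import *
print(go((.430,.072,.012),3.14))"
```

```text
clock: 2.6
position: [0.4288, 0.0732, 0.1246]
tool_rot: [-3.141, -0.002, 3.14]
force: [0.5, -0.2, 0.6]
grip_width: 0.0512
finger_force: 0.0
(array([-0.02, -0.02,  1.88]), np.float64(0.0003423358578601761))
```

```bash
python3 -m creep '[[-0.02,-0.02,0.8,0,0.6],[-0.02,-0.02,1.5,0,0.6],[-0.02,-0.02,1.87,0,0.6],[-0.02,-0.02,1.87,0,0.6],[-0.02,-0.02,1.87,0,0]]' && python3 -m creep '[[0,0,0,0,0],[0,0,0,0,0],[0,0,0,0,0]]'
```

```text
clock: 3.22
position: [0.431, 0.0731, 0.0143]
tool_rot: [3.141, 0.001, -3.141]
force: [-0.4, 0.4, -0.3]
grip_width: 0.0343
finger_force: 0.0
clock: 3.6
position: [0.4312, 0.0729, 0.0144]
tool_rot: [3.141, 0.002, 3.141]
force: [-1.2, 1.1, 14.5]
grip_width: 0.0175
finger_force: 38.7
```

```bash
python3 -m creep '[[0,0,-0.7,0,0],[0,0,-1.5,0,0],[-0.6,-0.6,-2.2,0,0],[-1.25,-1.35,-2.4,0,0],[-1.9,-2.05,-2.4,0,0]]'; python3 -m creep '[[-0.65,-0.7,0,0,0],[-1.3,-1.37,0,0,0],[-1.3,-1.37,0,0,0]]' ; python3 -c "
from h import *
print(go((.630,-.132,.045)))"
```

```text
clock: 4.22
position: [0.5463, -0.052, 0.16]
tool_rot: [3.141, 0.004, 3.142]
force: [0.6, 1.3, 0.1]
grip_width: 0.0172
finger_force: 39.8
clock: 4.6
position: [0.6237, -0.1364, 0.1578]
tool_rot: [-3.14, 0.002, 3.137]
force: [-0.7, 0.1, -0.3]
grip_width: 0.0169
finger_force: 39.8
(array([-0.1 ,  0.08,  1.88]), None)
```

```bash
python3 -m creep '[[-0.1,0.08,0.8,0,0],[-0.1,0.08,1.5,0,0],[-0.1,0.08,1.88,0,0],[-0.1,0.08,1.88,0,0],[-0.1,0.08,1.88,0,0.4]]'; python3 -m creep '[[0,0,0,0,0.4],[0,0,0,0,0.4],[0,0,-0.8,0,0.4],[0,0,-1.6,0,0.4],[0,0,-2,0,0.5]]' ; python3 - <<'E'
from h import *
cv2.imwrite("pics/s2.png",cv2.resize(grab_frame("scene")[230:330,360:490],None,fx=4,fy=4))
print(go((.435,-.019,.14),3.14))
E
```

```text
clock: 5.22
position: [0.629, -0.1278, 0.046]
tool_rot: [-3.141, 0.002, 3.141]
force: [-0.9, 0.7, 0.1]
grip_width: 0.0335
finger_force: 0.0
clock: 5.85
position: [0.6292, -0.1282, 0.1675]
tool_rot: [-3.141, 0.003, 3.141]
force: [-0.3, 0.5, -0.1]
grip_width: 0.0427
finger_force: 0.0
(array([3.25, 1.82, 0.47]), np.float64(0.00557208310611272))
```

View pics/s2.png

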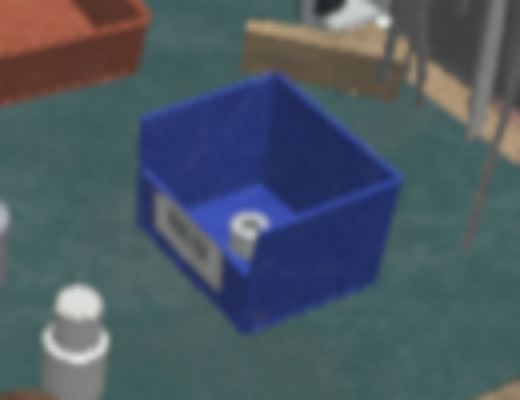

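The nut lies in the bin at crop (249,235). Next is the plug.

```bash
python3 -m creep '[[0.85,0.47,0,0,0.6],[1.7,0.95,0,0,0.6],[2.5,1.4,0.2,0,0.6],[3.25,1.82,0.4,0,0.6],[3.25,1.82,0.6,0,0.6]]' ; python3 -c "
from h import *
print(go((.435,-.019,.036),3.14))"
```

```text
clock: 6.52
position: [0.431, -0.0174, 0.1285]
tool_rot: [3.141, -0.001, -3.14]
force: [0.1, -0.4, 0.4]
grip_width: 0.0515
finger_force: 0.0
(array([-0.07, -0.03,  1.54]), np.float64(0.024356755516703375))
```

```bash
python3 -m creep '[[-0.06,-0.02,0.8,0,0.6],[-0.06,-0.02,1.54,0,0.6],[-0.06,-0.02,1.54,0,0.6],[-0.06,-0.02,1.54,0,0],[-0.06,-0.02,1.54,0,0]]' ; python3 -m creep '[[0,0,0,0,0],[0,0,0,0,0],[0,0,0,0,0],[0,0,-0.9,0,0],[0,0,-1.8,0,0]]';python3 -c "
from h import *
print(go((.630,.120,.15),3.0))"
```

```text
clock: 7.15
position: [0.4381, -0.02, 0.0376]
tool_rot: [3.142, 0.003, 3.141]
force: [-0.5, -1.9, 3.3]
grip_width: 0.0221
finger_force: 37.6
clock: 7.78
position: [0.4367, -0.0199, 0.1459]
tool_rot: [3.142, 0.0, 3.141]
force: [0.4, -0.4, -1.4]
grip_width: 0.0221
finger_force: 38.8
(array([-3.22,  2.33, -0.07]), np.float64(1.010191631336436))
```

```bash
python3 -m creep '[[-0.8,0.57,0,0.3,0],[-1.6,1.14,0,0.6,0],[-2.4,1.7,0,1,0],[-3.27,2.27,0,1,0],[-3.27,2.27,0,1,0]]' ; python3 -c "
from h import *
print(go((.633,.116,.048),3.0))"
```

```text
clock: 8.4
position: [0.6356, 0.1197, 0.1444]
tool_rot: [3.14, 0.002, 3.005]
force: [-1.7, -1.2, -2.4]
grip_width: 0.0221
finger_force: 38.8
(array([ 0.04, -0.07,  1.61]), np.float64(0.03498265756625189))
```

```bash
python3 -m creep '[[0.04,-0.06,0.8,0,0],[0.04,-0.06,1.4,0,0],[0.04,-0.06,1.6,0,0],[0.04,-0.06,1.62,0,0],[0.04,-0.06,1.62,0,0]]' ; python3 -m creep '[[0,0,0,0,0.37],[0,0,0,0,0.37],[0,0,0,0,0.37],[0,0,-0.9,0,0.37],[0,0,-1.7,0,0.37]]';python3 -c "
from h import *
cv2.imwrite('pics/s3.png',cv2.resize(grab_frame('scene')[180:350,270:420],None,fx=3.5,fy=3.5))
print(go((.427,-.116,.12),3.14))"
```

```text
clock: 9.02
position: [0.6312, 0.113, 0.0483]
tool_rot: [3.141, 0.002, 3.001]
force: [-0.1, 0.3, -1.7]
grip_width: 0.0219
finger_force: 38.8
clock: 9.65
position: [0.6303, 0.1129, 0.1501]
tool_rot: [-3.141, -0.0, 3.001]
force: [0.3, 0.8, -0.0]
grip_width: 0.0317
finger_force: 0.0
(array([ 2.87, -4.26,  0.58]), np.float64(-0.9957732323649624))
```

View pics/s3.png

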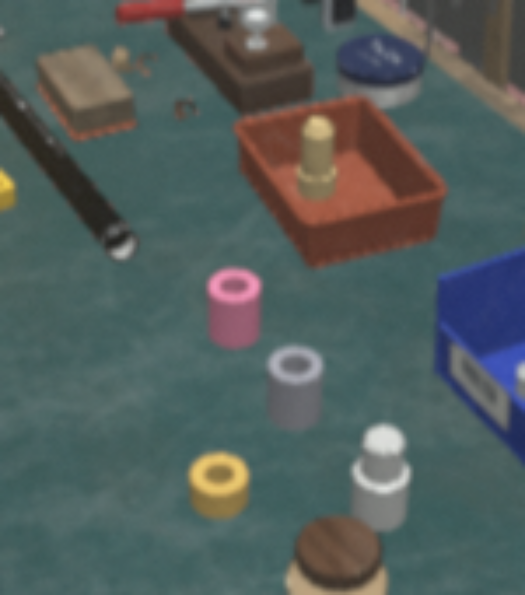

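The plug stands in the red tray at crop (318,160), and the collar at (220,485) is undisturbed. Now the collar.

```bash
python3 -m creep '[[0.57,-0.85,0,-0.3,0.6],[1.15,-1.7,0,-0.6,0.6],[1.72,-2.55,0,-1,0.6],[2.3,-3.4,0.2,-1,0.6],[2.87,-4.26,0.5,-1,0.6]]'; python3 -m creep '[[0,0,0,0,0.6]]' >/dev/null; python3 -c "
from h import *
print(go((.427,-.116,.013),3.14))"
```

```text
clock: 10.32
position: [0.4246, -0.1156, 0.1196]
tool_rot: [-3.141, 0.002, 3.141]
force: [1.6, -0.9, -0.6]
grip_width: 0.0511
finger_force: 0.0
(array([-0.08,  0.02,  1.76]), np.float64(-0.03272265244620582))
```

```bash
python3 -m creep '[[-0.07,0.02,0.9,0,0.6],[-0.07,0.02,1.74,0,0.6],[-0.07,0.02,1.74,0,0.6],[-0.07,0.02,1.74,0,0],[-0.07,0.02,1.74,0,0]]' ; python3 -m creep '[[0,0,0,0,0],[0,0,0,0,0],[0,0,0,0,0],[0,0,-0.9,0,0],[0,0,-1.9,0,0]]';python3 -c "
from h import *
print(go((.626,.066,.13),3.0),np.round(status.observe()['qpos'],2))"
```

```text
clock: 11.08
position: [0.4311, -0.1133, 0.0169]
tool_rot: [-3.141, 0.003, 3.141]
force: [0.5, 0.2, -0.5]
grip_width: 0.0298
finger_force: 39.5
clock: 11.7
position: [0.4296, -0.1131, 0.1311]
tool_rot: [3.141, -0.0, 3.141]
force: [1.8, -0.1, -1.5]
grip_width: 0.0302
finger_force: 40.0
(array([-3.27,  2.99,  0.02]), np.float64(1.0101116743852105)) [ 0.06  0.42  0.08  2.16 -0.06  0.57  1.76]
```

```bash
python3 -m creep '[[-0.6,0.55,0,1.3,0],[-1.2,1.1,0,2.6,0],[-1.8,1.65,0,3.9,0],[-2.4,2.2,0,5.2,0],[-3,2.75,0,6.5,0]]' ; python3 -c "
from h import *
print(go((.626,.066,.13),1.43),np.round(status.observe()['qpos'],2))"
```

```text
clock: 12.32
position: [0.6113, 0.0533, 0.1307]
tool_rot: [3.139, 0.0, 2.228]
force: [-0.2, -0.1, -0.9]
grip_width: 0.03
finger_force: 40.0
(array([0.02, 0.32, 0.01]), np.float64(5.715198132941557)) [-0.41  0.66  0.34  1.74 -0.29  0.79  0.73]
```

```bash
python3 -m creep '[[0.02,0.2,0,1.2,0],[0.02,0.25,0,2.4,0],[0.02,0.25,0,3.6,0],[0.02,0.25,0,4.8,0],[0.02,0.25,0,5.7,0]]' >/dev/null; python3 -m creep '[[0,0,0,0,0]]'; python3 -c "
from h import *
print(go((.626,.066,.024),1.43),np.round(status.observe()['qpos'],2))"
```

```text
clock: 13.08
position: [0.6212, 0.0624, 0.1301]
tool_rot: [3.141, -0.001, 1.439]
force: [0.1, -0.8, -0.7]
grip_width: 0.03
finger_force: 40.0
(array([0.07, 0.07, 1.77]), np.float64(0.06298760281451149)) [-0.55  0.72  0.55  1.71 -0.49  0.84  0.09]
```

```bash
python3 -m creep '[[0.07,0.07,0.7,0,0],[0.07,0.07,1.3,0,0],[0.07,0.07,1.65,0,0],[0.07,0.07,1.75,0,0],[0.07,0.07,1.75,0,0]]' ; python3 -m creep '[[0,0,0,0,0.44],[0,0,0,0,0.44],[0,0,0,0,0.44],[0,0,-0.9,0,0.44],[0,0,-1.8,0,0.44]]';python3 -c "
from h import *
print(go((.498,-.074,.13),3.14))"
```

```text
clock: 13.7
position: [0.6262, 0.0654, 0.0248]
tool_rot: [3.141, -0.0, 1.438]
force: [-0.2, -0.5, 0.1]
grip_width: 0.03
finger_force: 40.0
clock: 14.32
position: [0.6255, 0.0653, 0.1332]
tool_rot: [-3.141, 0.001, 1.438]
force: [-0.1, -0.2, 1.1]
grip_width: 0.0372
finger_force: 0.0
(array([-2.58, -1.8 ,  0.06]), np.float64(-12.193104468192569))
```

```bash
python3 -m creep '[[-0.65,-0.45,0,0,0.6],[-1.3,-0.9,0,0,0.6],[-1.95,-1.35,0,0,0.6],[-2.58,-1.8,0,0,0.6],[-2.58,-1.8,0,0,0.6]]' ; python3 -c "
from h import *
for n in('steel_sleeve_mid',):
  pass
I=grab_frame('scene'); cv2.imwrite('pics/s4.png',cv2.resize(I[190:350,290:420],None,fx=3.5,fy=3.5))
print(go((.498,-.074,.016)))"
```

```text
clock: 14.95
position: [0.4964, -0.0759, 0.1325]
tool_rot: [-3.141, 0.0, 1.433]
force: [0.2, 1.3, 0.1]
grip_width: 0.0513
finger_force: 0.0
(array([0.  , 0.  , 1.94]), None)
```

View pics/s4.png

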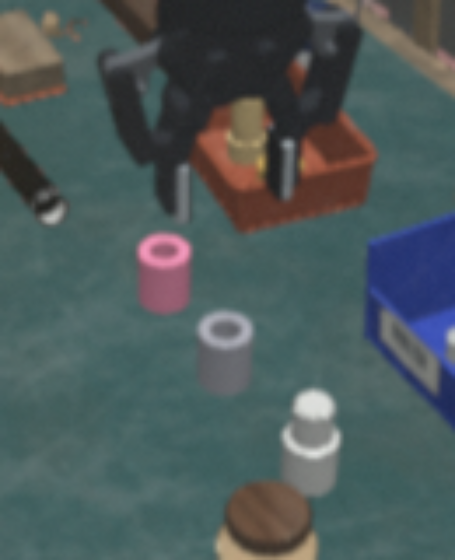

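The collar shows in the red tray behind the fingers at crop (265,160), and the sleeve at (225,350) is below the open gripper. Descend and grip.

```bash
python3 -m creep '[[0.02,0.02,0.9,0,0.6],[0.02,0.02,1.7,0,0.6],[0.02,0.02,1.94,0,0.6],[0.02,0.02,1.94,0,0],[0.02,0.02,1.94,0,0]]' ; python3 -m creep '[[0,0,0,0,0],[0,0,0,0,0],[0,0,0,0,0],[0,0,-0.9,0,0],[0,0,-1.7,0,0]]';python3 -c "
from h import *
print(go((.387,.248,.12),1.646))"
```

```text
clock: 15.62
position: [0.5005, -0.0725, 0.017]
tool_rot: [3.14, -0.0, 1.438]
force: [-0.4, 0.1, -2.0]
grip_width: 0.0308
finger_force: 39.6
clock: 16.25
position: [0.4992, -0.0727, 0.1189]
tool_rot: [-3.141, 0.0, 1.437]
force: [0.8, 0.9, -0.5]
grip_width: 0.0305
finger_force: 40.3
(array([ 5.05, -2.57, -0.02]), np.float64(-1.496077520356629))
```

```bash
python3 -m creep '[[0.85,-0.43,-0.1,-0.3,0],[1.7,-0.86,-0.1,-0.6,0],[2.55,-1.3,-0.1,-0.9,0],[3.4,-1.72,-0.1,-1.2,0],[4.25,-2.15,-0.1,-1.5,0]]' >/dev/null; python3 -m creep '[[0.4,-0.21,0,0,0],[0.4,-0.21,0,0,0]]'; python3 -c "
from h import *
print(go((.387,.243,.0240),1.646))"
```

```text
clock: 17.12
position: [0.39, 0.222, 0.1235]
tool_rot: [-3.141, -0.0, 1.651]
force: [0.1, -0.7, -1.5]
grip_width: 0.0312
finger_force: 40.4
(array([ 0.35, -0.02,  1.66]), np.float64(0.03386101743224278))
```

```bash
python3 -m creep '[[0.34,-0.03,0.5,0,0],[0.34,-0.03,1,0,0],[0.34,-0.03,1.4,0,0],[0.34,-0.03,1.65,0,0],[0.34,-0.03,1.65,0,0]]' ; python3 -m creep '[[0,0,0,0,0.44],[0,0,0,0,0.44],[0,0,0,0,0.44],[0,0,-0.6,0,0.44],[0,0,-1.5,0,0.44]]';python3 -c "
from h import *
print(go((.498,-.167,.13),1.43))"
```

```text
clock: 17.75
position: [0.3879, 0.2397, 0.0242]
tool_rot: [-3.141, 0.001, 1.646]
force: [-0.1, 0.2, -1.0]
grip_width: 0.0309
finger_force: 40.4
clock: 18.38
position: [0.3873, 0.24, 0.1151]
tool_rot: [-3.14, 0.001, 1.647]
force: [0.3, 0.8, 0.2]
grip_width: 0.0379
finger_force: 0.0
(array([-6.9 ,  1.32, -0.24]), np.float64(1.552846960716311))
```

```bash
python3 -m creep '[[-1,0.19,-0.2,0.3,0.6],[-2,0.38,-0.2,0.6,0.6],[-3,0.57,-0.2,0.9,0.6],[-4,0.76,-0.2,1.2,0.6],[-5,0.95,-0.2,1.5,0.6]]' >/dev/null; python3 -c "
from h import *
print(go((.498,-.167,.13),1.43))"
```

```text
(array([-1.77,  0.74, -0.05]), np.float64(0.04888534900336845))
```

```bash
python3 -m creep '[[-0.85,0.35,0,0,0.6],[-1.7,0.71,0,0,0.6],[-1.7,0.71,0,0,0.6]]' >/dev/null; python3 -c "
from h import *
print(status.observe()['position'],go((.498,-.167,.016),1.43))"
```

```text
[ 0.49626689 -0.1654187   0.1269755 ] (array([-0.02,  0.03,  1.85]), np.float64(0.015539624753104856))
```

```bash
python3 -m creep '[[-0.02,0.03,0.9,0,0.6],[-0.02,0.03,1.6,0,0.6],[-0.02,0.03,1.85,0,0.6],[-0.02,0.03,1.85,0,0.6],[-0.02,0.03,1.85,0,0]]' ; python3 -m creep '[[0,0,0,0,0],[0,0,0,0,0],[0,0,0,0,0],[0,0,0,0,0]]' ; python3 -m creep '[[0,0,-0.8,0,0],[0,0,-1.7,0,0],[0,0,-1.9,0,0]]';python3 -c "
from h import *
print(go((.381,.323,.13),1.646))"
```

```text
clock: 20.0
position: [0.4986, -0.1625, 0.017]
tool_rot: [3.14, 0.0, 1.438]
force: [0.2, -0.3, 0.0]
grip_width: 0.0342
finger_force: 0.0
clock: 20.5
position: [0.4985, -0.1625, 0.0172]
tool_rot: [3.14, -0.0, 1.438]
force: [-2.7, 0.0, 9.3]
grip_width: 0.0285
finger_force: 38.8
clock: 20.88
position: [0.4992, -0.1626, 0.1332]
tool_rot: [3.136, -0.0, 1.438]
force: [-0.4, -0.2, -3.2]
grip_width: 0.0284
finger_force: 41.4
(array([ 7.76, -3.03,  0.04]), np.float64(-1.4908624517866589))
```

```bash
python3 -m creep '[[0.85,-0.33,0,-0.3,0],[1.75,-0.68,0,-0.6,0],[2.65,-1.03,0,-0.9,0],[3.55,-1.38,0,-1.2,0],[4.45,-1.73,0,-1.5,0]]' >/dev/null; python3 -c "
from h import *
print(go((.381,.323,.13),1.646))"
```

```text
(array([ 3.47, -0.54, -0.  ]), np.float64(0.020045143636748655))
```

```bash
python3 -m creep '[[0.85,-0.13,0,0,0],[1.7,-0.27,0,0,0],[2.5,-0.4,0,0,0],[3.3,-0.52,0,0,0],[3.3,-0.52,0,0,0]]' ; python3 -c "
from h import *
print(go((.381,.323,.025),1.646))
cv2.imwrite('pics/s5.png',cv2.resize(grab_frame('scene')[140:340,180:400],None,fx=3,fy=3))"
```

```text
clock: 22.12
position: [0.3826, 0.3144, 0.1292]
tool_rot: [-3.141, -0.001, 1.653]
force: [-0.0, -1.2, -3.0]
grip_width: 0.0287
finger_force: 41.4
(array([ 0.14, -0.01,  1.74]), np.float64(0.04858634934204438))
```

View pics/s5.png

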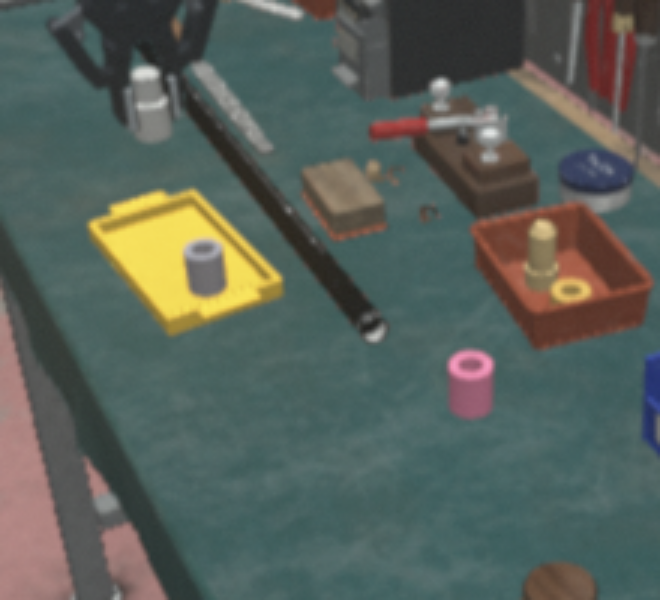

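Plug and collar are in the red tray, crop (541,255) and (570,292). The sleeve stands in the yellow tray at (205,268), and the spigot hangs upright in the gripper at (150,105). Lower it at tray y ≈ +38 mm.

```bash
python3 -m creep '[[0.14,-0.02,0.5,0,0],[0.14,-0.02,1,0,0],[0.14,-0.02,1.4,0,0],[0.14,-0.02,1.74,0,0],[0.14,-0.02,1.74,0,0]]' ; python3 -m creep '[[0,0,0,0,0.42],[0,0,0,0,0.42],[0,0,0,0,0.42],[0,0,0,0,0.42],[0,0,-0.5,0,0.42]]' ; python3 -m creep '[[0,0,-0.9,0,0.42],[0,0,-1.8,0,0.42],[0.8,0,-1.8,0,0.42],[1.6,0,-1.8,0,0.42],[1.6,0,-1.8,0,0.42]]';python3 -c "
from h import *
cv2.imwrite('pics/s6.png',cv2.resize(grab_frame('scene')[190:350,200:470],None,fx=2.9,fy=2.9))"
```

```text
clock: 22.8
position: [0.3822, 0.3176, 0.0245]
tool_rot: [-3.14, 0.002, 1.645]
force: [0.7, -1.4, -2.5]
grip_width: 0.0283
finger_force: 41.4
clock: 23.42
position: [0.3817, 0.3186, 0.0545]
tool_rot: [-3.14, 0.002, 1.647]
force: [-0.1, -0.2, -0.3]
grip_width: 0.0358
finger_force: 0.0
clock: 24.05
position: [0.3737, 0.4183, 0.1629]
tool_rot: [3.141, -0.001, 1.652]
force: [-0.2, -1.0, -0.6]
grip_width: 0.0359
finger_force: 0.0
```

View pics/s6.png

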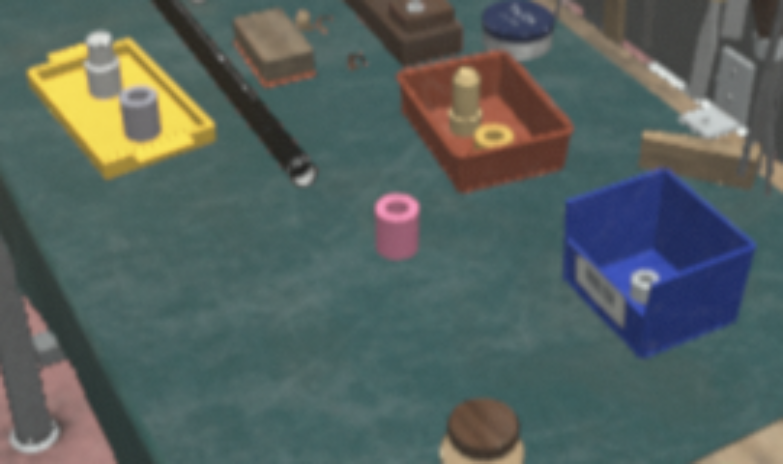

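The picture shows every part placed: spigot (102,65) and sleeve (140,115) upright in the yellow tray, plug (465,100) and collar (494,137) in the red tray, and the nut (645,285) in the bin. The jar and sander are where they were, and the gripper is clear, so I'm handing in.

```bash
python3 -c "
from workcell import bot; print(bot.job_done())"
```

```text
the job is handed in; nothing more can be done
None
```

I sorted all five parts as asked, with the varnish jar and sanding block not touched, and handed the job in at about 24 s on the robot's clock; no verdict came back, but the last picture showed everything in place.

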